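Move the wax pot off the heat and check it with the infrared thermometer

TASK

The wax in the small pot has set: slide the pot across the warming plate, without lifting it, from the red heating ring onto the white resting ring, centre it there and let go of it. Then draw the infrared thermometer out of its stand, carry it over the bottles without disturbing them, and hold it upright over the pot, lens down, centred, about 3 cm above the rim and touching nothing, with its display square to the front edge of the plate. Finish while still holding it there, so that I can take the reading.

Things in the scene. Friction and masses are not known exactly. Their poses are not given: they have to be found in the camera images.
- plate: fixed warming plate, a black glass top on a white tray, 165 mm (x) by 300 mm (y), glass surface 12 mm above the counter. Origin: centre of its underside, on the counter. Its -x edge, towards the robot, is its front, with the grey touch marks. Yaw up to 0.08 rad
- heat_ring: red ring, 124 mm across, with a small cross at its centre, printed on the glass: the heating place, where the pot stands at the start. Origin: its centre, on the glass. It may be the left or the right one of the two
- rest_ring: white ring, 124 mm across, with a small cross at its centre, printed on the glass: the resting place, where the pot must go. Origin: its centre, on the glass. The ring centres lie 142 mm apart along the plate's y axis
- pot: loose open aluminium wax pot, 72 mm high, 100 mm across the foot, 109 mm over the rim, 0.5 kg, two thirds full of set pink wax. Origin: centre of its underside, z up. Its black stub handle, 18 mm wide, 14 mm high, runs along the pot's -y axis, 70 to 136 mm from the pot's axis, mid height 50 mm above its underside, and points to the right (-y) within 0.4 rad. Slides by friction
- pot_handle (a point): point in the middle of the black handle, 105 mm from the pot's axis, 50 mm above its underside; axes are those of the pot (the handle runs along y)
- pot_rim (a point): centre of the pot's rim, 72 mm above its underside
- thermometer: loose infrared thermometer, a white stick of 30 mm (its x) by 22 mm (its y) section with a teal band, 126 mm long, 70 g, standing lens down in its stand. Origin: the lens, centre of its lower end; z runs up the stick to the top at 126 mm. The lowest 22 mm are a grey round nose of 21 mm diameter. Display and a round teal button are on its -x face
- grip (a point): place to grip the thermometer: on its axis, 98 mm above the lens; axes are those of the thermometer. Grip across the 22 mm (its y)
- stand: fixed grey stand of the thermometer: round foot of 82 mm diameter, 12 mm high, with an upright rectangular sleeve, 43 by 35 mm outside, its top 50 mm above the counter; the thermometer stands in it on the foot, 38 mm deep, with about 2.5 mm play all round. Origin: centre of its underside. Its x, y axes are those of the standing thermometer; yaw up to 0.6 rad
- tonic_a: bystander, loose: white bottle with a white and red label and white cap, 44 mm diameter, 146 mm tall, standing between stand and plate. Origin: centre of its underside
- oil_dropper_a: bystander, loose: amber dropper bottle with black rubber teat, 34 mm diameter, 102 mm tall, standing between stand and plate. Origin: centre of its underside
- cream_pot_b: bystander, loose: pale green cream pot with an orange lid, 60 mm diameter, 38 mm tall, standing between stand and plate near the counter's front. Origin: centre of its underside

How it is judged:
On the way, in this order (a step that is already met when the one before it is completed fails the run):
1. the pot stands centred on the white resting ring and has been let go (horizontal distance between pot and rest_ring below 0.012 m and linear speed of pot below 0.01 m/s and contact force between pot and the fingers below 0.1 N), for 0.2 s.
2. the thermometer has been drawn out of its stand and is held by the gripper (z of thermometer in the frame of stand above 0.055 m and contact force between thermometer and the fingers above 1 N), for 0.1 s.
At the end, for the whole second after the job is handed in: Pot flat on the glass within 12 mm of the white ring's centre, still, let go. Thermometer held still by the gripper alone, within 0.12 rad of upright, lens within 12 mm of the pot's axis and 15 to 45 mm above the rim, its x axis within 0.25 rad of the plate's (horizontal distance between pot and rest_ring below 0.012 m and z of pot in the frame of plate below 0.015 m and angle between pot's own z axis and vertical below 0.04 rad and linear speed of pot below 0.01 m/s and horizontal distance between thermometer and pot_rim below 0.012 m and z of thermometer in the frame of pot_rim between 0.015 and 0.045 m and angle between thermometer's own z axis and vertical below 0.12 rad and angle between the x axis of thermometer and the x axis of plate, either way round below 0.25 rad and linear speed of thermometer below 0.02 m/s and contact force between thermometer and the fingers above 1 N and contact force between thermometer and pot below 0.05 N and contact force between thermometer and plate below 0.05 N and contact force between pot and the fingers below 0.05 N); the arm keeps its last pose, push and grip.
It fails at once if the pot is lifted off the glass or tipped (z of pot in the frame of plate above 0.02 m or angle between pot's own z axis and vertical above 0.12 rad).
It fails at once if the thermometer touches the pot or its wax (contact force between thermometer and pot above 0.3 N).
It fails at once if one of the bystanders is pushed aside or knocked over (distance of any of tonic_a, oil_dropper_a, cream_pot_b from where it was at the start of the episode above 0.012 m or angle between any of tonic_a, oil_dropper_a, cream_pot_b's own z axis and vertical above 0.2 rad).
It also fails if it takes over 64 s, if anything falls off the work surface, if the arm or the gripper's body presses on something with over 40 N, if the wrist force passes 120 N, or if a joint passes its speed limit or range.

ROBOT

A 6-joint arm with a two-finger parallel gripper is mounted at the origin on a cart in front of the work surface, level with it; the furniture and walls round the work are solid. World frame = base frame: x ahead of the robot, y to its left, z up, the work surface at z = 0. Lengths are in m, angles in rad, forces in N, time in s.
With the tool pointing down it reaches from about 0.275 to 0.825 m from the base axis. Payload 4.9 kg.
Tool frame: the origin (TCP) lies on the centre line of the jaws, within the pads' length; the fingertips stand 11 mm ahead of it and the grasp point (between the pads) lies 8 mm behind it; z points along the fingers, y is the line along which they close (so a half turn about z gives the same grasp; the last joint's range is limited). The gripper opens to 85 mm and grips with 20 to 120 N. Pads are 22 mm wide; open, the fingers measure 114 mm over their backs; the gripper's body (76 mm by 85 mm) begins 54 mm behind the grasp point. The pads swing forward as they close: fully open they stand 13 mm farther back than shut.
Start: joints at [1.065, 0.326, -0.193, 1.052, 0, 1.437], TCP at [0.2, 0.512, 0.242] pointing down, gripper open.
Joint ranges: [-2.65, 2.65], [-0.97, 1.79], [-1.3, 1.35], [-1.93, 2.1], [-1.47, 1.37], [-3.14, 3.14]. Speed limits (rad/s): [2.57, 2.57, 3.14, 3.14, 3.14, 3.14].

INTERFACE

Orientations are given as a unit quaternion [w, x, y, z].
In Python, from cell import * gives the robot as it stands. Calls block until the motion is done:
- move_pose(position, orientation): joint-space move of the TCP to a pose.
- move_linear(position, speed=0.15, rotation=None, until_force=None): straight line of the TCP; rotation=None keeps the orientation; speed is the mean speed in m/s. With until_force (N) it stops when the force on the tool has changed by that much, and returns True; else False.
- goto_joints(angles): joint-space move.
- set_gripper(opening, grasp_force=None): opening from 0.0 (shut) to 1.0 (fully open); grasp_force is the grip in N (None keeps the last); returns when the fingers have stopped.
- wait(seconds).
- solve_ik(position, orientation): joint angles nearest the present ones, or None.
- camera(name): name is "scene" or "side" or "wrist"; returns (picture, depth): 384x512x3 uint8, red, green, blue; 384x512 float32, m along the optical axis (not along the pixel's ray), 0 where there is no reading.
- calibration(name): a dict with "mtx" (3x3 intrinsics, pixels), "extrinsics" (4x4, takes a point from world to camera coordinates); the wrist camera has in their place "hand_eye" (4x4, takes a point from camera to tool coordinates, whose origin is the TCP and whose axes are the flange's). Camera axes: x right, y down, z forward; pixel columns grow to the right and rows downward; lengths in m; the calibration is good to about 2 mm. A picture is of the moment at which its call begins: read the wrist's pose just before it. calibration takes no time and is no camera call.
A pose or a line that the arm cannot do raises PlanningError and nothing moves.
- close_job(): hands the job in; it is judged then, once.
Trained networks look in the newest picture that a camera, given by its name, has taken for a name from the list of things; names that differ only in an ending like _2 or _b are one class to them, and where a whole thing is asked for, a point or a joint stands for the part that bears it (a point fixed in the world has none). Each returns a list of dicts, best first, with "p" (0 to 1); they miss things now and then, are a little off and sometimes report something else, mostly with a low value. They report only what shows in the picture. A call takes as long as a camera call.
- boxes_of(camera, thing): "location" ([x, y, z] in m, in world coordinates, good to about 4 mm: the middle of the surface that is visible of it).
- mark_of(camera, thing): "location" ([x, y, z] in m, in world coordinates, good to about 4 mm: a listed point, or the origin of a listed thing).
Readings, each from a call of its own:
- get_clock(): time.
- get_joint_positions(): joint angles.
- get_joint_vel(): joint speeds.
- get_joint_efforts(): joint torques, N m.
- get_position(): TCP position.
- get_tool_rot(): TCP orientation.
- get_ft_force(): force on the tool from outside, world axes, zero at the start.
- get_moment(): the same for the moment, N m.
- get_gripper_width(): opening from 0.0 (shut) to 1.0 (fully open).
- get_finger_force(): force on a finger pad.
Only numpy, scipy, OpenCV 4.12 (cv2) and the standard library are available. Lean on these libraries where they do the work, as an engineer would, in place of code of your own. Each camera call takes 0.05 s, during which the arm holds its last target. There are 200 camera calls.

## Working session

There is one attempt and no reset: what is moved stays moved. The work goes in short steps, each a Python script; the robot and the scene stay as the last script left them, time stands still between calls to the robot, and variables do not carry over. Pictures are saved under pics/ and viewed, at most 10 in all, crops included, and the job is handed in when it is done.

```bash
mkdir -p pics; ls; python3 - <<'E'
from cell import *
import cv2,numpy as np
for c in ["scene","side"]:
    im,d=camera(c); cv2.imwrite(f"pics/{c}0.png",im[:,:,::-1]); np.save(f"pics/{c}0.npy",d)
    for t in ["plate","heat_ring","rest_ring","pot","pot_handle","pot_rim","thermometer","grip","stand","tonic_a","oil_dropper_a","cream_pot_b"]:
        r=mark_of(c,t); print(c,t,[(np.round(x["location"],3).tolist(),round(x["p"],2)) for x in r[:2]])
print(get_clock(),get_tool_rot(),get_position())
print(calibration("wrist"))
E
```

```text
cell.py
pics
scene plate [([0.459, -0.102, 0.002], 0.88)]
scene heat_ring [([0.357, 0.165, -0.002], 0.61)]
scene rest_ring []
scene pot [([0.458, -0.03, 0.008], 0.76)]
scene pot_handle [([0.484, -0.123, 0.065], 0.9)]
scene pot_rim []
scene thermometer [([0.433, 0.305, 0.014], 0.72)]
scene grip [([0.431, 0.3, 0.111], 0.53)]
scene stand [([0.433, 0.298, -0.004], 0.74), ([0.493, 0.177, 0.002], 0.42)]
scene tonic_a [([0.465, -0.03, 0.085], 0.59), ([0.42, 0.171, -0.002], 0.56)]
scene oil_dropper_a [([0.495, 0.173, -0.002], 0.72), ([0.486, -0.125, 0.064], 0.22)]
scene cream_pot_b [([0.364, 0.165, -0.001], 0.96), ([0.418, 0.168, 0.003], 0.7)]
side plate [([0.459, -0.098, -0.002], 0.62)]
side heat_ring []
side rest_ring []
side pot [([0.462, -0.025, 0.015], 0.92), ([0.46, -0.098, -0.003], 0.51)]
side pot_handle [([0.492, -0.129, 0.064], 0.61)]
side pot_rim [([0.463, -0.028, 0.086], 0.64), ([0.433, 0.304, 0.108], 0.48)]
side thermometer [([0.43, 0.303, 0.001], 0.58), ([0.429, 0.298, 0.013], 0.57)]
side grip [([0.433, 0.304, 0.111], 0.54)]
side stand [([0.432, 0.301, 0.001], 0.46)]
side tonic_a [([0.422, 0.166, 0.003], 0.56)]
side oil_dropper_a [([0.497, 0.173, 0.004], 0.82)]
side cream_pot_b [([0.364, 0.165, 0.001], 0.71)]
1.3 [1.18663504e-05 1.84851139e-01 9.82766532e-01 1.19353072e-05] [0.19982038 0.51244926 0.24230148]
{'mtx': array([[331.93590762,   0.        , 254.86200281],
       [  0.        , 331.93590762, 194.81615869],
       [  0.        ,   0.        ,   1.        ]]), 'hand_eye': array([[ 2.25777578e-04, -9.61541128e-01, -2.74660898e-01,
         6.96433708e-02],
       [ 9.99999974e-01,  2.28267194e-04,  2.28983355e-05,
         5.09568225e-04],
       [ 4.06783811e-05, -2.74660896e-01,  9.61541154e-01,
        -1.31813645e-01],
       [ 0.00000000e+00,  0.00000000e+00,  0.00000000e+00,
         1.00000000e+00]])}
```

View pics/scene0.png

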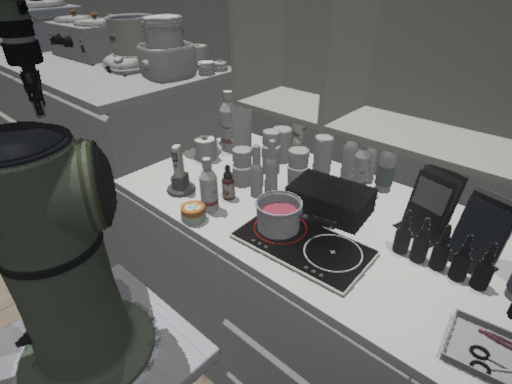

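View pics/side0.png

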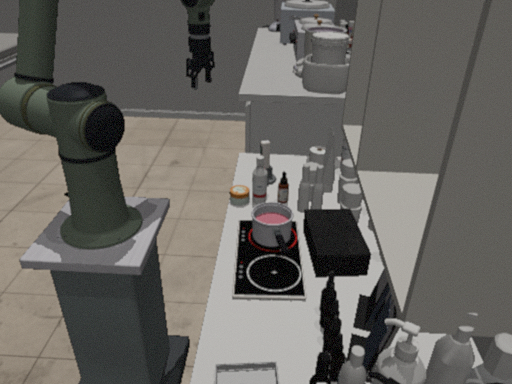

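The scene picture shows the pot on the red ring (about 280,215), the free white ring at 333,252, the thermometer in its stand at 178,170, and the bottles at 195–230,190–210. A black box stands just behind the plate. Next I'll take precise wrist views of both areas.

```bash
cat > h.py <<'E'
from cell import *
import cv2,numpy as np
from scipy.spatial.transform import Rotation as R
def q(a):  # tool down, closing line (tool y) at world angle a
    n=(a+np.pi/2)/2; return [0,float(np.cos(n)),float(np.sin(n)),0]
def T_wc():
    w,x,y,z=get_tool_rot(); T=np.eye(4); T[:3,:3]=R.from_quat([x,y,z,w]).as_matrix(); T[:3,3]=get_position()
    return T@calibration("wrist")["hand_eye"]
def K(c): return calibration(c)["mtx"]
def cloud(d,T,c="wrist"):
    k=K(c); v,u=np.mgrid[:384,:512]; P=np.stack([(u-k[0,2])/k[0,0]*d,(v-k[1,2])/k[1,1]*d,d],-1)
    return P@T[:3,:3].T+T[:3,3]
def ortho(im,T,z,x0,x1,y0,y1,s=2000):  # top view at height z; image up=+x, left=+y ; s px/m
    E=np.linalg.inv(T); Ht=K("wrist")@E[:3]@np.array([[1,0,0],[0,1,0],[0,0,z],[0,0,1.]])
    M=np.array([[0,-1/s,x1],[-1/s,0,y1],[0,0,1]])
    return cv2.warpPerspective(im,np.linalg.inv(Ht@M),(int((y1-y0)*s),int((x1-x0)*s)))
def shot(name):
    T=T_wc(); im,d=camera("wrist"); cv2.imwrite(f"pics/{name}.png",im[:,:,::-1]); np.savez(f"pics/{name}.npz",im=im,d=d,T=T); return im,d,T
E
python3 - <<'E'
from h import *
move_linear([0.25,0.45,0.36])
move_pose([0.40,0.27,0.34],q(np.pi/2)); print(get_joint_positions()); im,d,T=shot("w_stand")
for t in ["grip","stand","thermometer","tonic_a","oil_dropper_a","cream_pot_b"]:
    r=mark_of("wrist",t); print(t,[(np.round(x["location"],3).tolist(),round(x["p"],2)) for x in r[:2]])
move_pose([0.44,-0.10,0.36],q(np.pi/2)); print(get_joint_positions()); im2,d2,T2=shot("w_plate")
for t in ["pot","pot_handle","pot_rim","plate","heat_ring","rest_ring"]:
    r=mark_of("wrist",t); print(t,[(np.round(x["location"],3).tolist(),round(x["p"],2)) for x in r[:2]])
cv2.imwrite("pics/both.png",np.vstack([np.hstack([im,im2])])[:,:,::-1][::1,::1])
b=cv2.imread("pics/both.png"); cv2.imwrite("pics/both.png",cv2.resize(b,(800,300)))
o=ortho(im2,T2,0.012,0.33,0.62,-0.30,0.10); cv2.imwrite("pics/o_plate.png",o[:,:,::-1])
print(get_clock())
E
```

```text
[ 4.41744562e-01  1.51297945e-01 -1.72701042e-01  1.24740503e+00
  5.64520024e-04  4.41614995e-01]
grip [([0.434, 0.303, 0.107], 0.79)]
stand [([0.431, 0.304, 0.001], 0.83), ([0.494, 0.172, -0.0], 0.75)]
thermometer [([0.432, 0.306, 0.014], 0.65)]
tonic_a [([0.419, 0.17, 0.002], 0.97)]
oil_dropper_a [([0.495, 0.173, 0.001], 0.78)]
cream_pot_b [([0.364, 0.162, -0.002], 0.73)]
[-3.86053102e-01  8.44525057e-02 -1.99100641e-01  1.28734850e+00
  4.01325847e-04 -3.86978794e-01]
pot [([0.465, -0.029, 0.011], 0.62)]
pot_handle [([0.487, -0.129, 0.057], 0.86)]
pot_rim [([0.464, -0.026, 0.084], 0.74)]
plate [([0.457, -0.098, -0.001], 0.79)]
heat_ring []
rest_ring [([0.474, -0.169, 0.015], 0.94)]
5.425
```

View pics/both.png

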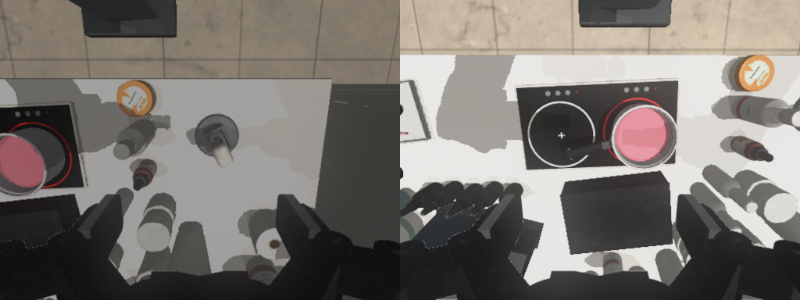

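View pics/o_plate.png

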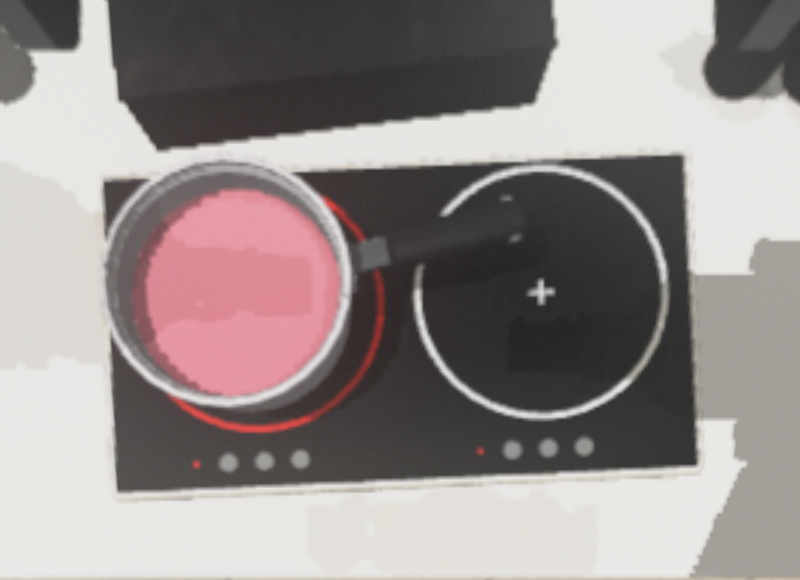

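The left panel shows the stand at 217,130 and the bottles at 130–150,95–185. In the top view the rest cross is at (541,291), giving world (0.4745,-0.1705). The plate edge gives a yaw of about +0.043, and the handle runs from 365,255 to 520,218. Next I'll refine the pot, handle, thermometer and obstacle heights from depth.

```bash
cat > m.py <<'E'
from h import *
def circ(P):
    A=np.c_[2*P,np.ones(len(P))]; s=np.linalg.lstsq(A,(P**2).sum(1),rcond=None)[0]; return s[:2],np.sqrt(s[2]+s[:2]@s[:2])
def potpose(d,T,c0):
    C=cloud(d,T); r=np.hypot(C[...,0]-c0[0],C[...,1]-c0[1]); ok=(d>0)
    rim=C[ok&(r<0.062)&(C[...,2]>0.077)&(C[...,2]<0.095)]
    c,rad=circ(rim[:,:2])
    ra=C-np.r_[c,0]; rr=np.hypot(ra[...,0],ra[...,1])
    H=C[ok&(rr>0.08)&(rr<0.13)&(C[...,2]>0.058)&(C[...,2]<0.08)&(ra[...,1]<-0.05)]
    h=np.median(H[:,:2]-c,0) ; 
    return c,rad,np.median(rim[:,2]),h,np.arctan2(h[0],-h[1]),len(H),np.median(H[:,2])
E
python3 - <<'E'
from m import *
f=np.load("pics/w_plate.npz"); d,T=f["d"],f["T"]
print("pot",potpose(d,T,(0.463,-0.028)))
C=cloud(d,T); 
B=C[(d>0)&(C[...,0]>0.53)&(C[...,0]<0.75)&(C[...,1]>-0.2)&(C[...,1]<0.05)&(C[...,2]>0.03)&(C[...,2]<.25)]
print("box",B.min(0),B.max(0),np.percentile(B[:,2],[50,90]))
f2=np.load("pics/w_stand.npz"); d,T=f2["d"],f2["T"]; C=cloud(d,T)
n=np.hypot(C[...,0]-.432,C[...,1]-.304)<0.04
t=C[(d>0)&n&(C[...,2]>0.128)&(C[...,2]<0.15)]; s=C[(d>0)&n&(C[...,2]>0.043)&(C[...,2]<0.055)]
for p in (t,s):
    r=cv2.minAreaRect(p[:,:2].astype(np.float32)); print(len(p),r,np.median(p[:,2]))
p=C[(d>0)&(C[...,2]>0.02)&(C[...,1]>0.1)&(C[...,1]<0.45)&(C[...,0]<0.68)]
g={}
for a in p: 
    k=(round(a[0]/.04)*4,round(a[1]/.04)*4); g[k]=max(g.get(k,0),round(float(a[2]),2))
print(sorted(g.items()))
o=ortho(f2["im"],T,0.138,0.38,0.48,0.25,0.35,4000); o2=ortho(f2["im"],T,0.05,0.38,0.48,0.25,0.35,4000)
cv2.imwrite("pics/o_th.png",np.hstack([o,o2])[:,:,::-1])
E
```

```text
pot (array([ 0.4629721 , -0.02615421]), np.float64(0.051390412935063724), np.float64(0.08284848556795948), array([ 0.02921365, -0.08960701]), np.float64(0.3151538969361918), 756, np.float64(0.06805280427832719))
box [ 0.54693752 -0.16956683  0.03002511] [0.74996791 0.0499233  0.09913789] [0.06747535 0.06862567]
538 ((0.4313419759273529, 0.3026638627052307), (0.03017500601708889, 0.02183988317847252), 27.164382934570312) 0.13714163328138645
294 ((0.4310571551322937, 0.3023170828819275), (0.043096110224723816, 0.034889284521341324), 27.442838668823242) 0.04963705140757613
[((32, 16), 0.04), ((32, 20), 0.04), ((36, 12), 0.04), ((36, 16), 0.04), ((36, 20), 0.04), ((36, 24), 0.42), ((36, 28), 0.42), ((40, 16), 0.15), ((40, 20), 0.41), ((40, 24), 0.42), ((40, 28), 0.42), ((40, 32), 0.42), ((40, 36), 0.4), ((44, 16), 0.15), ((44, 20), 0.15), ((44, 28), 0.14), ((44, 32), 0.14), ((48, 16), 0.1), ((48, 20), 0.08), ((52, 12), 0.06), ((52, 16), 0.08), ((52, 20), 0.08), ((56, 12), 0.07), ((56, 16), 0.11), ((56, 20), 0.11), ((56, 24), 0.11), ((60, 16), 0.11), ((60, 20), 0.11), ((60, 24), 0.14), ((60, 28), 0.14), ((60, 36), 0.07), ((60, 40), 0.07), ((60, 44), 0.07), ((64, 12), 0.06), ((64, 16), 0.09), ((64, 20), 0.13), ((64, 24), 0.14), ((64, 28), 0.14), ((64, 36), 0.07), ((64, 40), 0.07), ((64, 44), 0.07), ((68, 12), 0.06), ((68, 16), 0.1), ((68, 20), 0.1)]
```

View pics/o_th.png

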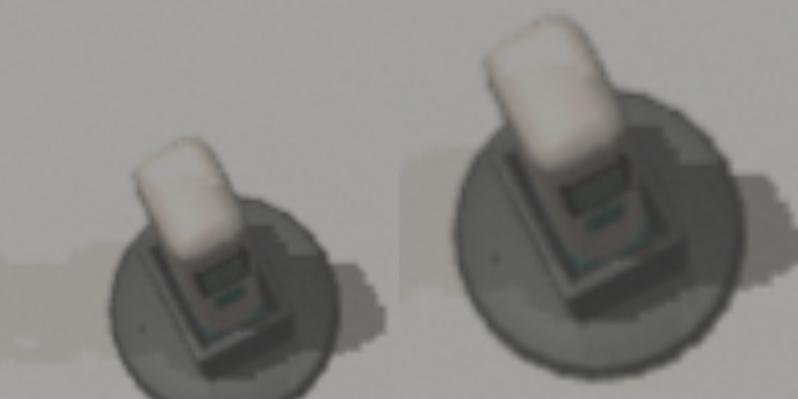

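The stand is at about (0.431,0.302), and the thermometer's long axis lies at +27° (yaw 0.475) with its display at the lower right, facing the front. The pot centre and handle yaw still need refining.

```bash
python3 - <<'E'
from m import *
f=np.load("pics/w_plate.npz"); d,T,im=f["d"],f["T"],f["im"]
C=cloud(d,T); a=C-np.r_[.463,-.0265,0]; r=np.hypot(a[...,0],a[...,1])
H=C[(d>0)&(r>0.075)&(r<0.14)&(C[...,2]>0.058)&(C[...,2]<0.08)&(a[...,1]<-0.05)&(a[...,0]<.06)]
print(len(H),cv2.minAreaRect(H[:,:2].astype(np.float32)),H[:,2].min(),H[:,2].max())
x=cv2.fitLine(H[:,:2].astype(np.float32),cv2.DIST_HUBER,0,.01,.01).ravel(); print(x,np.arctan2(abs(x[0]),abs(x[1])))
o=ortho(im,T,0.084,0.38,0.55,-0.17,0.05,3000); g=cv2.cvtColor(o,cv2.COLOR_RGB2GRAY)
hc=cv2.HoughCircles(g,cv2.HOUGH_GRADIENT,1.5,30,param1=120,param2=40,minRadius=140,maxRadius=175)
for c in (hc[0][:4] if hc is not None else []): print(c, .55-c[1]/3000,.05-c[0]/3000,c[2]/3000); cv2.circle(o,(int(c[0]),int(c[1])),int(c[2]),(0,255,0),1)
cv2.imwrite("pics/o_pot.png",np.hstack([o])[:,:,::-1])
E
```

```text
604 ((0.48939475417137146, -0.12793996930122375), (0.01862143725156784, 0.059809353202581406), 13.808220863342285) 0.05988410361574448 0.0714628720080025
[ 0.247558   -0.9688731   0.48811308 -0.12777896] 0.250159
[225.75 260.25 160.55] 0.46325 -0.025249999 0.053516667
[626.25 273.75 160.85] 0.45875 -0.15875 0.05361667
```

View pics/o_pot.png

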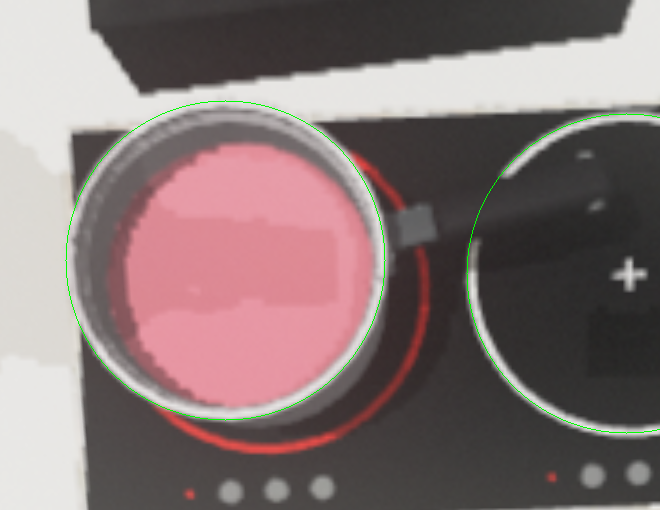

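The rim circle gives a pot centre of (0.463,-0.0255). The handle fit gives its middle at (0.488,-0.128), 105 mm from the axis as it should be, with yaw 0.25. I'll check for obstacles near the slide's end, then grip and slide.

```bash
python3 - <<'E'
from m import *
f=np.load("pics/w_plate.npz"); d,T=f["d"],f["T"]; C=cloud(d,T)
B=C[(d>0)&(C[...,0]>0.4)&(C[...,0]<0.60)&(C[...,1]>-0.38)&(C[...,1]<-0.2)&(C[...,2]>0.03)&(C[...,2]<.2)]
r=np.hypot(B[:,0]-.5,B[:,1]+.272); print(len(B), r.min() if len(B) else None, B.min(0) if len(B) else None)
assert len(B)==0 or r.min()>0.06
yaw=0.248; pot=np.array([.4628,-.0258]); tgt=np.array([.4745,-.1705]); hp=np.array([.488,-.128])
set_gripper(0.5)
move_pose([*hp,0.14],q(yaw)); move_linear([*hp,0.054],speed=.08)
set_gripper(0.0,30); wait(.2); print("width",get_gripper_width(),get_finger_force(),get_ft_force(),get_position())
p=np.array(get_position()); e=tgt-pot
move_linear([p[0]+e[0],p[1]+e[1],p[2]],speed=.06); wait(.3)
print(get_position(),get_ft_force(),get_gripper_width())
set_gripper(0.5); wait(.3); print(get_ft_force())
p=get_position(); move_linear([p[0],p[1],.16],speed=.12)
move_pose([0.43,-0.15,0.33],q(np.pi/2)); im,d,T=shot("w_after")
print(potpose(d,T,tgt)); 
for t in ["pot","pot_rim","pot_handle","rest_ring","heat_ring"]:
    r=mark_of("wrist",t); print(t,[(np.round(x["location"],3).tolist(),round(x["p"],2)) for x in r[:2]])
o=ortho(im,T,0.084,0.38,0.56,-0.28,-0.06,3000); g=cv2.cvtColor(o,cv2.COLOR_RGB2GRAY)
hc=cv2.HoughCircles(g,cv2.HOUGH_GRADIENT,1.5,30,param1=120,param2=40,minRadius=150,maxRadius=172)
for c in (hc[0][:3] if hc is not None else []): print(c, .56-c[1]/3000,-.06-c[0]/3000,c[2]/3000)
o=ortho(im,T,0.012,0.36,0.58,-0.30,0.04,2300); cv2.imwrite("pics/o_after.png",o[:,:,::-1])
print(get_clock())
E
```

```text
1792 0.07288492064783912 [ 0.56970655 -0.37999682  0.03001387]
width 0.20266066723974294 33.316630125045776 [ 1.24106113 -0.45169364  3.90820849] [ 0.48866212 -0.12819438  0.05446202]
[ 0.50020789 -0.27288359  0.05439345] [-1.92086736  3.53963041  1.40030622] 0.20141741574446495
[0.72219281 0.87383305 0.42849341]
(array([ 0.47374797, -0.17048968]), np.float64(0.05137582513834809), np.float64(0.08283680201817653), array([ 0.02449637, -0.1018973 ]), np.float64(0.2359255993385185), 567, np.float64(0.06843184674407715))
pot [([0.474, -0.173, 0.007], 0.78)]
pot_rim [([0.476, -0.171, 0.082], 0.6)]
pot_handle [([0.496, -0.276, 0.059], 0.73)]
rest_ring []
heat_ring [([0.466, -0.029, 0.012], 0.86)]
[321.75 312.75 151.35] 0.45575 -0.16724999 0.05045
[332.25 260.25 156.3 ] 0.47325 -0.17074999 0.052100003
14.8417
```

View pics/o_after.png

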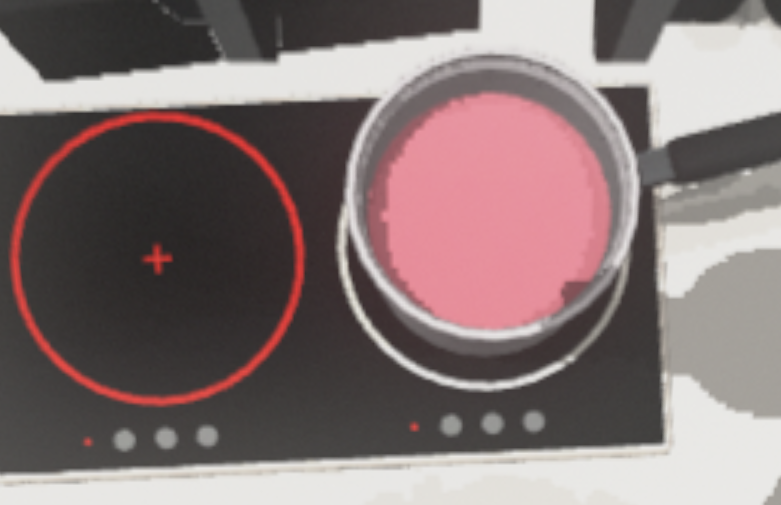

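The pot now sits at (0.4735,-0.1706). The ring centre derived from the red cross at (157,258) is (0.4739,-0.1702), so the pot is centred within about 1 mm. Next is the thermometer.

```bash
python3 - <<'E'
from m import *
a=np.pi/2+.474; g=[.4312,.3025]
set_gripper(0.75)
move_pose([*g,0.28],q(a)); move_linear([*g,0.19],speed=.12); move_linear([*g,0.102],speed=.06)
set_gripper(0.0,40); wait(.2); print(get_gripper_width(),get_finger_force(),get_ft_force(),get_position())
p=get_position()
move_linear([p[0],p[1],.16],speed=.05); print(get_ft_force()); move_linear([p[0],p[1],.31],speed=.12)
print(get_gripper_width(),get_finger_force(),get_ft_force(),get_clock())
move_linear([.4737,-.1704,.31],speed=.12,rotation=q(np.pi/2+.043)); wait(.3)
print(get_position(),get_tool_rot(),get_joint_positions(),get_gripper_width(),get_finger_force(),get_clock())
im,d,T=shot("w_hold"); C=cloud(d,T)
for c in ["scene","side"]:
    s,sd=camera(c); cv2.imwrite(f"pics/{c}1.png",s[:,:,::-1]); Tc=np.linalg.inv(calibration(c)["extrinsics"]); P=cloud(sd,Tc,c)
    m=(sd>0)&(np.hypot(P[...,0]-.4737,P[...,1]+.1704)<.03)&(P[...,2]>.15)&(P[...,2]<.30)
    Q=P[m]; print(c,len(Q),Q[:,2].min() if len(Q) else None)
    for lo in np.arange(.19,.30,.02):
        w=Q[(Q[:,2]>lo)&(Q[:,2]<lo+.02)]
        if len(w): print(round(lo,2),len(w),w.min(0).round(4)[:2],w.max(0).round(4)[:2])
    for t in ["thermometer","grip","pot","pot_rim"]: print(t,[(np.round(x["location"],3).tolist(),round(x["p"],2)) for x in mark_of(c,t)[:2]])
o=[cv2.imread(f"pics/{n}.png") for n in("scene1","side1")]
np.savez("pics/x.npz",0)
cv2.imwrite("pics/b2.png",np.hstack([cv2.resize(o[0][120:290,200:370],(400,400)),cv2.resize(o[1][150:320,190:360],(400,400))]))
E
```

```text
0.2509909724889389 40.0022828578949 [ 0.33604136 -0.24166656  2.47200871] [0.4313683  0.30257277 0.10220605]
[ 0.67822657 -0.62465432 -0.56149986]
0.2546847693151311 39.9096143245697 [-1.01115876 -0.07365805 -1.26250253] 22.725
[ 0.47368844 -0.17035288  0.30999362] [-2.27743769e-05 -2.15323348e-02  9.99768152e-01  1.28165493e-05] [-4.91963414e-01  2.01707317e-01 -1.85660849e-01  1.18348043e+00
 -4.75151842e-08 -5.35031412e-01] 0.2565089027264827 39.78308022022247 27.1333
scene 555 0.22229471261666822
0.21 43 [ 0.4634 -0.179 ] [ 0.4786 -0.1614]
0.23 101 [ 0.4585 -0.1809] [ 0.4828 -0.1609]
0.25 161 [ 0.4573 -0.1814] [ 0.4873 -0.16  ]
0.27 166 [ 0.4575 -0.1814] [ 0.4853 -0.1607]
0.29 84 [ 0.4564 -0.1814] [ 0.4829 -0.1597]
thermometer [([0.476, -0.167, 0.222], 0.69)]
grip [([0.476, -0.17, 0.32], 0.72)]
pot [([0.474, -0.173, 0.008], 0.74)]
pot_rim [([0.476, -0.171, 0.085], 0.82)]
side 440 0.21985857469985087
0.21 40 [ 0.462  -0.1824] [ 0.4811 -0.173 ]
0.23 90 [ 0.457  -0.1843] [ 0.486  -0.1691]
0.25 124 [ 0.4569 -0.1851] [ 0.4873 -0.169 ]
0.27 131 [ 0.4579 -0.1846] [ 0.4869 -0.1744]
0.29 55 [ 0.4574 -0.1892] [ 0.4873 -0.1737]
thermometer [([0.471, -0.171, 0.222], 0.56)]
grip [([0.476, -0.17, 0.318], 0.61)]
pot [([0.473, -0.172, 0.013], 0.7), ([0.503, -0.272, 0.062], 0.52)]
pot_rim [([0.477, -0.173, 0.087], 0.91)]
```

View pics/b2.png

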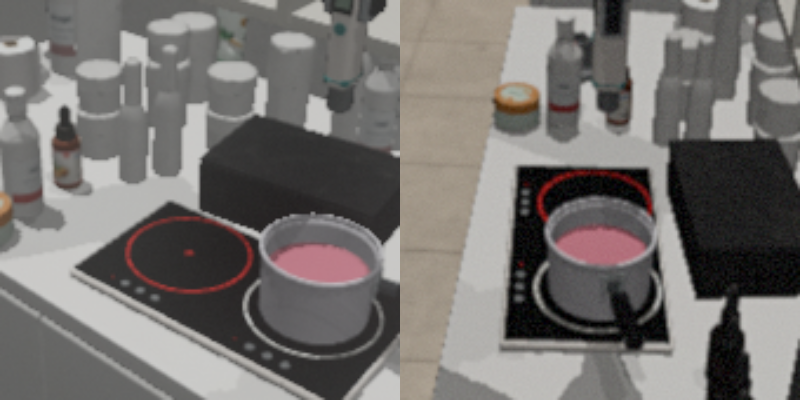

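View pics/w_hold.png

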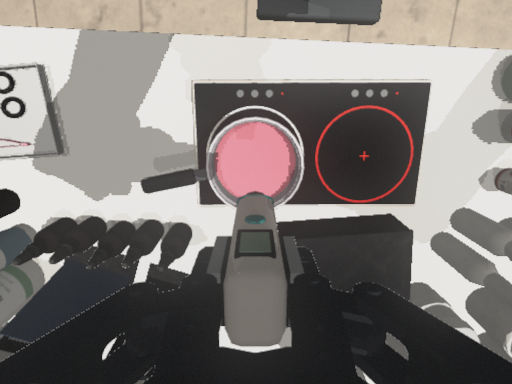

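The thermometer is held upright with its lens at z≈0.220, and the nose is centred at about (0.472,-0.171). The display faces the front (wrist view 256,243) and the bottles are undisturbed. I'll lower it to 3 cm above the rim.

```bash
python3 - <<'E'
from m import *
move_linear([.4742,-.1704,.204],speed=.05); wait(.5)
print(get_position(),get_finger_force(),get_ft_force(),get_gripper_width(),get_clock())
s=[];
for c in ["scene","side"]:
    im,sd=camera(c); P=cloud(sd,np.linalg.inv(calibration(c)["extrinsics"]),c)
    m=(sd>0)&(np.hypot(P[...,0]-.4737,P[...,1]+.1704)<.025)&(P[...,2]>.095)&(P[...,2]<.19); Q=P[m]
    n=Q[Q[:,2]<Q[:,2].min()+.018]; print(c,Q[:,2].min(),n.min(0),n.max(0))
    for t in ["thermometer","pot_rim","tonic_a","oil_dropper_a","cream_pot_b"]: print(t,[(np.round(x["location"],3).tolist(),round(x["p"],2)) for x in mark_of(c,t)[:2]])
    s.append(im[100:270,190:360][:,:,::-1])
cv2.imwrite("pics/fin.png",np.hstack([cv2.resize(x,(400,400)) for x in s]))
E
```

```text
[ 0.4742002  -0.17039915  0.20398622] 39.781699776649475 [ 0.2406511  -0.37847301 -0.10667717] 0.2506338299451875 30.45
scene 0.11522554162784593 [ 0.46275851 -0.18054648  0.11522554] [ 0.48071091 -0.15971007  0.13320488]
thermometer [([0.471, -0.167, 0.118], 0.68), ([0.476, -0.174, 0.086], 0.63)]
pot_rim [([0.473, -0.172, 0.086], 0.82)]
tonic_a [([0.42, 0.172, -0.004], 0.8), ([0.494, 0.175, -0.003], 0.75)]
oil_dropper_a [([0.494, 0.174, -0.003], 0.56)]
cream_pot_b [([0.361, 0.164, -0.004], 0.85), ([0.476, -0.172, 0.007], 0.71)]
side 0.11374920326176885 [ 0.46357385 -0.18314119  0.1137492 ] [ 0.48171762 -0.17503382  0.13131911]
thermometer [([0.476, -0.172, 0.116], 0.65), ([0.496, 0.175, 0.002], 0.31)]
pot_rim [([0.473, -0.174, 0.088], 0.62)]
tonic_a [([0.419, 0.169, 0.001], 0.83)]
oil_dropper_a [([0.496, 0.173, 0.001], 0.36), ([0.421, 0.168, 0.003], 0.33)]
cream_pot_b [([0.366, 0.166, 0.0], 0.65)]
```

View pics/fin.png

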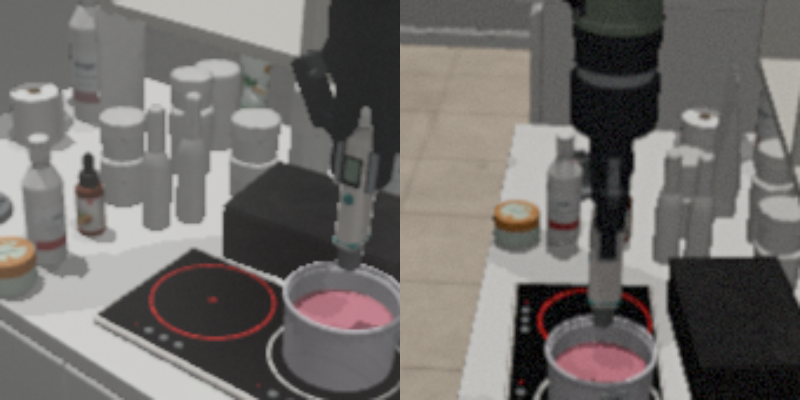

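The thermometer is upright over the pot with its lens about 30 mm above the rim (nose at 345,258 on the left and 605,315 on the right). Everything else is in place, so I'm handing in the job.

```bash
python3 -c "
from cell import *
print(close_job())"
```

```text
the job is handed in; nothing more can be done
None
```

The job is handed in, with no verdict returned: the pot measured about 1 mm off the white ring's centre and let go, and the thermometer is held upright and centred, its lens about 30 mm above the rim and its display to the front.

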